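Take the squeeze-and-turn safety cap off the reagent bottle

TASK

Open the white reagent bottle: squeeze the two yellow tabs on its blue safety cap and, keeping them squeezed, turn the cap anticlockwise until you feel its stop, then lift it off. Set the cap down gently, top side up, in the shallow steel tray and let go. Do not force the cap or crush its tabs, and leave everything else on the bench where it is.

Things in the scene. Friction and masses are not known exactly. Their poses are not given: they have to be found in the camera images.
- cap_grip (a point): Centre of the blue safety cap at mid-height of its two yellow tabs: 26.5 mm above its underside, 14.5 mm below its top. Cap 52 mm across, 41 mm high, about 75 g, z up. The tabs are upright flat pads, 18 mm wide, 21 mm high, on opposite sides along the cap's x axis, 64 mm over both when free. Gripped any other way round the cap stays locked.
- tab_a (a joint): How far the tab on the cap's +x side is pressed in: 0 free, 0.0045 m fully in; spring 3 N rising to 9 N. Both tabs must be in at least 3.5 mm to clear the lock (55 mm over both when fully in). A steady 15 to 25 N squeeze does it; above 30 N a finger they crush.
- tab_b (a joint): The same for the tab on the cap's -x side. Turning the cap with both in is nearly free (under 0.05 N m). Hidden lugs hold it down at first; where they let go differs each time and cannot be seen. 20 to 80 degrees from the start comes a springy stop (0.05 N m more per degree; keep below 0.2 N m); the cap lifts off only in the last 4 degrees before it, or lightly against it.
- bottle_neck (a point): Centre of the top of the bottle's neck, 141 mm above the table, z up; neck 34 mm across. The cap's top rests on it and the skirt reaches 36 mm down. The white bottle with an orange band is 72 mm across, fixed in a dark holder 110 mm square. Teeth on its collar (78 mm across) reach 5 mm above the cap's underside beside the tabs: keep finger ends above them.
- tray_in (a point): Centre of the floor of the shallow square steel tray (fixed), 136 mm outside, 130 mm inside, floor 3 mm and rim 10 mm above the table; z up
- cap: The cap again, with origin at the centre of its underside (x through the tabs, z up). Pushing, pulling or twisting it on the bottle with more than about 25 N damages it; turned clockwise it only meets a stop.
- bottle: The fixed bottle with its holder, origin on its axis at table height, z up
- tray: The steel tray (fixed), origin under its centre at table height, z up
- vial: Bystander: small amber jar, 28 mm across, 52 mm high, origin at its underside
- marker: Bystander: marker pen lying along its x axis, 123 mm long, 14 mm thick
- flask: Bystander: green conical flask, 90 mm across, 145 mm high, origin at its underside
- amber: Bystander: amber bottle, 62 mm across, 140 mm high, origin at its underside
- spray: Bystander: clear bottle with a blue cap, 60 mm across, 130 mm high, origin at its underside
Mind the look-alikes: they are no part of the job. What is shaped like the cap but brown is not meant.

How it is judged (in metres and radians):
On the way, in this order (a step that is already met when the one before it is completed fails the run):
1. both tabs are squeezed in while the cap is still on the neck (value of joint each of tab_a, tab_b above 0.003 m and z of cap in the frame of bottle_neck below -0.03 m), for 0.1 s.
2. the cap is lifted off the neck (z of cap in the frame of bottle_neck above 0.005 m), for 0.1 s.
At the end, for the whole second after the job is handed in: The cap lies at rest on the tray's floor, top side up (within 0.1 rad), its centre within 45 mm of the tray's centre, released (horizontal distance between cap_grip and tray_in below 0.045 m and z of cap in the frame of tray_in between -0.003 and 0.004 m and angle between cap's own z axis and vertical below 0.1 rad and linear speed of cap below 0.02 m/s); the robot touches nothing.
It fails at once if the cap was forced against the bottle (over 30 N in all) (contact force between cap and bottle above 30 N).
It fails at once if the cap's tabs were crushed (fingers on the cap over 70 N) (contact force between the fingers and cap above 70 N).
It fails at once if the cap was pressed hard on the tray (over 40 N) (contact force between cap and tray above 40 N).
It fails at once if a bystander was moved by more than 20 mm (distance of any of vial, marker, flask, amber, spray from where it was at the start of the episode above 0.02 m).
It fails at once if the cap was dropped (falling free of the fingers at over 0.6 m/s, some 20 mm) (linear speed of cap above 0.6 m/s and contact force between the fingers and cap below 0.1 N).
It also fails if it takes over 67 s, if anything falls off the work surface, if the arm or the gripper's body presses on something with over 40 N, if the wrist force passes 120 N, or if a joint passes its speed limit or range.

ROBOT

A 6-joint arm with a two-finger parallel gripper is mounted at the origin on the work surface. World frame = base frame: x ahead of the robot, y to its left, z up, the work surface at z = 0. Lengths are in mm, angles in rad, forces in N, time in s.
With the tool pointing down it reaches from about 350 to 1000 mm from the base axis. Payload 7.1 kg.
Tool frame: the origin (TCP) lies midway between the tips of the shut fingers; the grasp point (between the pads) lies 19 mm behind it; z points along the fingers, y is the line along which they close (so a half turn about z gives the same grasp; the last joint's range is limited). The gripper opens to 85 mm and grips with 20 to 120 N. Pads are 22 mm wide; open, the fingers measure 114 mm over their backs; the gripper's body (76 mm by 85 mm) begins 54 mm behind the grasp point. The pads swing forward as they close: fully open they stand 13 mm farther back than shut.
Start: joints at [-1.15, 0.423, 1.63, -0, 1.089, -0.019], TCP at [266.114, -565.498, 231.319] pointing down, gripper open.
Joint ranges: [-3, 3], [-0.9, 2.11], [0.09, 2.58], [-1.31, 4.45], [0.11, 2.69], [-2.54, 2.54]. Speed limits (rad/s): [2.39, 2.39, 3.01, 3.14, 3.14, 3.14].

INTERFACE

Orientations are given as a unit quaternion [w, x, y, z].
In Python, from station import bot, snapshot, order gives the robot as it stands.
- The arm moves only by the tool send_rows, never from a script. Its argument "increments" is a list of rows, each an object with "travel": the shift along the world's x, y, z in m, a list of three; "spin": the turn about the world's z in rad; "claw": the closure in counts, from 0 (fully open) to 255 (shut). In form: [{"travel": [tx, ty, tz], "spin": spin, "claw": claw}, ...]. A call has 1 to 8 rows; each row shifts and turns the commanded pose from where the row before left it; what a row does not reach is not made up. A row lasts 1/12 s, in which the tool goes at most 41.7 mm and 7.16 degrees, less where a joint would pass 70% of its speed; a pose out of reach is approached as far as the arm can. A call is refused whole if a number of a shift passes 0.0417 or a number of a turn 0.125, either way. A call with a gripper value outside its range is refused whole. The fingers move at their own pace and stop on an object; "force" is the grip in N (left out, the last holds). Time passes only in rows, so rows that do not move let the fingers close. It gives the time, the measured TCP pose, the force, the opening and the grip force at its end, in the units of the state.
- bot.read_state(): the state, without advancing time (a new reading comes with each control period).
- snapshot(name): name is "side" or "top"; returns a dict with "img" (420x560x3 uint8, red, green, blue), "range_z" (420x560 float32, mm along the optical axis (not along the pixel's ray), 0 where there is no reading), "fx", "fy", "cx", "cy" (pixels), "xyz" and "rotation" of the camera in the world. Camera axes: x right, y down, z forward; pixel columns grow to the right and rows downward; lengths in mm; the calibration is good to about 2 mm. A picture is of the moment at which its call begins.
- order.close_job(): hands the job in; it is judged then, once.
The state is a dict: "time": time; "joint_positions": joint angles; "joint_vel": joint speeds; "joint_efforts": joint torques, N m; "position": TCP position; "eef_rot": TCP orientation; "contact_force": force on the tool from outside, world axes, zero at the start; "wrist_torque": the same for the moment, N m; "grip_width": opening from 0.0 (shut) to 1.0 (fully open); "grip_force": force on a finger pad.
Only numpy, scipy, OpenCV 4.12 (cv2) and the standard library are available. Lean on these libraries where they do the work, as an engineer would, in place of code of your own. Each camera call takes 0.05 s, during which the arm holds its last target. There are 200 camera calls.

## Working session

There is one attempt and no reset: what is moved stays moved. The work goes in short steps, Python scripts to look and compute and a tool call to move; the robot and the scene stay as the last step left them, time stands still between calls to the robot, and variables do not carry over. Pictures are saved under pics/ and viewed, at most 10 in all, crops included, and the job is handed in when it is done.

Besides the shell and the picture viewer there is one more tool, called after "Emit:" as name([rows], argument=value, ...), one row to a line, values as JSON. send_rows: Moves the arm, as the interface text tells. Its arguments: {"type":"object","properties":{"increments":{"type":"array"},"force":{"type":"number"}},"required":["increments"]}

```bash
ls; mkdir -p pics; cat > h.py <<'E'
import numpy as np, cv2, pickle
from station import bot, snapshot, order
def grab(n,tag):
    s=snapshot(n); pickle.dump(s,open(f'/tmp/{tag}.pkl','wb')); cv2.imwrite(f'pics/{tag}.png',s['img'][:,:,::-1]); return s
def R(s):
    r=np.array(s['rotation'],float)
    if r.shape==(3,3): return r
    from scipy.spatial.transform import Rotation
    return Rotation.from_quat([r[1],r[2],r[3],r[0]]).as_matrix()
def cloud(s):
    v,u=np.mgrid[:420,:560]; z=s['range_z']
    p=np.stack([(u-s['cx'])/s['fx']*z,(v-s['cy'])/s['fy']*z,z],-1)
    return p@R(s).T+np.array(s['xyz'])
def ray_plane(s,u,v,h):
    d=R(s)@np.array([(u-s['cx'])/s['fx'],(v-s['cy'])/s['fy'],1]); o=np.array(s['xyz']); return o+d*(h-o[2])/d[2]
E
python3 - <<'E'
from h import *
for n in('top','side'):
    s=grab(n,n+'0'); print(n,s['xyz'],s['rotation'],s['fx'],s['cx'],s['cy'])
print(bot.read_state())
E
```

```text
pics
top [ 350.079272    -37.82940319 1381.24195749] [-0.05365752  0.70984542 -0.70022203  0.05412442] 397.4691082582975 278.95111073899665 206.04486530491099
side [463.5311128  903.49447085 617.84419537] [ 0.03196049 -0.0319887   0.85958388 -0.50898998] 414.41702196596304 277.16704728506187 207.02400421463327
{'time': 0.1, 'joint_positions': array([-1.15000578e+00,  4.23763492e-01,  1.63059796e+00,  1.38522047e-05,
        1.08863053e+00, -1.90079641e-02]), 'joint_vel': array([-0.00039858, -0.00150132, -0.00216411, -0.00082563, -0.00078892,
       -0.00031115]), 'joint_efforts': array([-1.90382407e-04, -5.58421862e+01, -2.82443243e+01, -4.14550868e-06,
        2.98301587e-03,  2.66678391e-06]), 'position': array([ 265.91836752, -565.061713  ,  230.63014947]), 'eef_rot': array([-6.86821420e-04,  9.75919893e-01,  2.18128113e-01, -1.33602897e-04]), 'contact_force': array([-0.75795963,  0.0823247 , -0.05785483]), 'wrist_torque': array([ 0.01705791, -0.00939164, -0.00165465]), 'grip_force': 0.0, 'grip_width': 0.998641191218048}
```

View pics/top0.png

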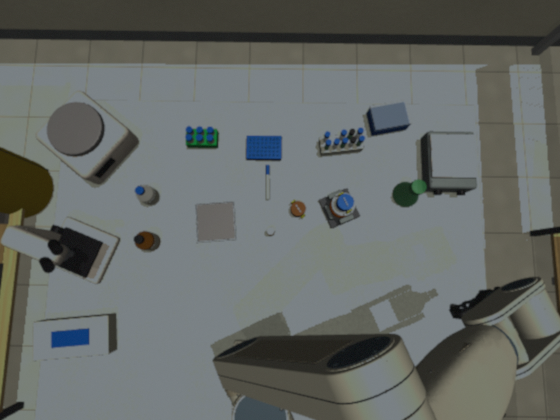

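View pics/side0.png

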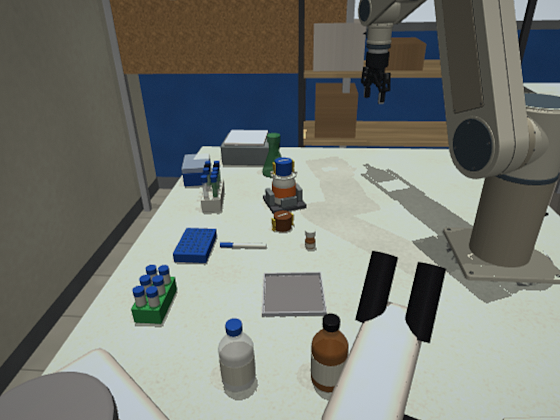

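The top view shows the blue cap at about (344,203) in its holder, the brown look-alike at (297,209) and the tray at (216,222). In the side view the cap is at (284,167) and the tray at (294,293). Next I zoom in on the cap and measure.

```bash
python3 - <<'E'
from h import *
t=pickle.load(open('/tmp/top0.pkl','rb')); s=pickle.load(open('/tmp/side0.pkl','rb'))
a=cv2.resize(t['img'][175:235,310:380],None,fx=7,fy=7,interpolation=cv2.INTER_CUBIC)[:420]
b=cv2.resize(s['img'][145:220,250:320],None,fx=5.6,fy=5.6,interpolation=cv2.INTER_CUBIC)[:420]
cv2.imwrite('pics/z0.png',np.hstack([a[:, :400],b])[:,:,::-1])
for n,d,(v0,v1,u0,u1) in(('top',t,(175,235,310,380)),('side',s,(145,220,250,320))):
    P=cloud(d); hsv=cv2.cvtColor(d['img'],cv2.COLOR_RGB2HSV)
    w=np.zeros((420,560),bool); w[v0:v1,u0:u1]=1
    H,S,V=[hsv[...,i] for i in range(3)]
    for nm,m in(('blue',(H>100)&(H<130)&(S>120)),('yellow',(H>18)&(H<35)&(S>110))):
        m=m&w&(d['range_z']>0); k,l,st,ce=cv2.connectedComponentsWithStats(m.astype(np.uint8))
        for i in range(1,k):
            if st[i,4]<3: continue
            q=P[l==i]; print(n,nm,st[i],ce[i].round(1),np.median(q,0).round(1),q.min(0).round(),q.max(0).round())
    if n=='top':
        q=P[v0:v1,u0:u1].reshape(-1,3); c=q[(q[:,2]>135)]; print('high',len(c),c.mean(0),c.min(0),c.max(0))
        # tray
        P2=P[185:260,180:250]; print('floor',P2[30:40,30:40].reshape(-1,3).mean(0))
E
```

```text
top blue [337 194  17  17 197] [344.5 202.1] [ 555.6 -242.8  145.2] [ 531. -279.  102.] [ 586. -220.  153.]
top yellow [339 193   4   2   4] [340.5 193.5] [ 583.7 -232.   140.9] [ 582. -237.  140.] [ 586. -227.  142.]
top yellow [347 211   3   2   5] [347.8 211.4] [ 527.7 -254.8  140.4] [ 525. -261.  108.] [ 529. -252.  143.]
high 243 [ 544.79270072 -232.93361591  210.97364369] [ 350.079272   -267.67868328  136.70098102] [ 585.64529138  -37.82940319 1381.24195749]
floor [511.45112263 186.9456884    2.8186017 ]
side blue [279 145  20   2  39] [288.3 145.5] [  644.4 -1840.9  -397.4] [  562. -1861.  -407.] [ 708. -478.  105.]
side blue [304 146  16   1  16] [311.5 146. ] [  487.5 -1842.   -399.9] [  435. -1853.  -405.] [  538. -1775.  -376.]
side blue [275 157  17  19 256] [283.2 166.6] [ 555.9 -225.4  133.9] [ 533. -467.   66.] [ 603. -216.  150.]
side yellow [292 160   2  12  21] [292.5 165.4] [ 530.7 -251.4  127.9] [ 528. -265.  110.] [ 532. -244.  142.]
side yellow [272 162   4  12  35] [273.9 167.4] [ 583.5 -231.   127.7] [ 580. -454.   27.] [ 614. -221.  143.]
side yellow [291 213   2   7   9] [291.7 216. ] [ 523.9 -111.6   35.6] [ 524. -118.   22.] [527. -94.  41.]
side yellow [272 218   4   2   5] [273.2 218.8] [574.7 -87.4  35.8] [569. -91.  33.] [579. -81.  39.]
```

View pics/z0.png

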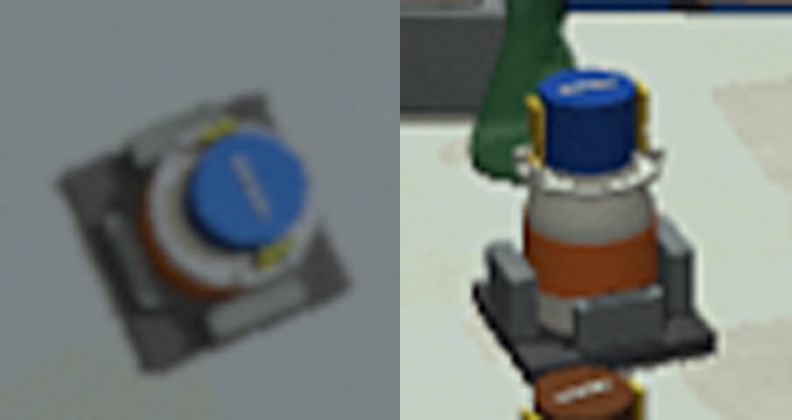

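The crop shows the cap with tabs at upper left and lower right, about 22° from world +x. I'll refine the centre, the tab axis and the tray.

```bash
cat > m.py <<'E'
from h import *
t=pickle.load(open('/tmp/top0.pkl','rb')); s=pickle.load(open('/tmp/side0.pkl','rb'))
def hsvm(d,f,box):
    h=cv2.cvtColor(d['img'],cv2.COLOR_RGB2HSV).astype(int); m=f(h[...,0],h[...,1],h[...,2]).astype(np.uint8)
    w=np.zeros_like(m); w[box[0]:box[1],box[2]:box[3]]=1; return m*w
P=cloud(t)
# cap top via top cam: points at z>143 near cap
m=(P[...,2]>143)&(P[...,2]<149)&(abs(P[...,0]-555)<45)&(abs(P[...,1]+243)<45)
u=P[m]; print('captop depth n',len(u),u.mean(0).round(1),u.min(0).round(1),u.max(0).round(1),'z med',np.median(u[:,2]))
# hull-based min circle in image -> plane
b=hsvm(t,lambda H,S,V:(H>100)&(H<130)&(S>110),(185,222,330,365))
m2=(b>0)&m
c,r=cv2.minEnclosingCircle(np.argwhere(m2)[:,::-1].astype(np.float32)); print('circ',c,r,r*np.mean(t['range_z'][m2])/t['fx'],ray_plane(t,*c,146).round(1))
mo=np.argwhere(m2)[:,::-1].mean(0); print('cent',mo,ray_plane(t,*mo,146).round(1))
# tabs, weighted yellow
for d,n,box in((t,'top',(185,222,330,365)),(s,'side',(155,182,265,302))):
    y=hsvm(d,lambda H,S,V:(H>16)&(H<36)&(S>90)&(V>60),box)
    k,l,st,ce=cv2.connectedComponentsWithStats(y)
    for i in range(1,k):
        if st[i,4]>2: print(n,st[i],ce[i].round(2),'z142/131:',ray_plane(d,*ce[i],142).round(1),ray_plane(d,*ce[i],131.5).round(1))
# cap white mark
w=hsvm(t,lambda H,S,V:(S<110),(185,222,330,365))
w=w*cv2.erode(cv2.morphologyEx(b,cv2.MORPH_CLOSE,np.ones((7,7))),np.ones((3,3)))
q=np.argwhere(w)[:,::-1]; print('mark',len(q)); 
if len(q)>2:
    W=np.array([ray_plane(t,*p,146)[:2] for p in q]); e=np.linalg.svd(W-W.mean(0))[2][0]; print(W.mean(0),np.degrees(np.arctan2(e[1],e[0])))
# tray: rim in top cam
m=(P[...,2]>1.8)&(P[...,2]<14); h=cv2.cvtColor(t['img'],cv2.COLOR_RGB2HSV)
g=cv2.cvtColor(t['img'],cv2.COLOR_RGB2GRAY)
print(g[222,185:250]); print(g[190:255,216])
for n,(v,u_) in dict(brown=(209,297),flask=(195,403),vial=(232,269)).items(): print(n,P[v,u_].round())
E
python3 m.py
```

```text
captop depth n 164 [ 556.2 -243.4  145.7] [ 527.6 -267.7  143.1] [ 581.9 -219.6  148.9] z med 145.52243567085634
circ (344.5, 201.92857360839844) 8.08699893951416 25.482468 [ 556.  -243.7  146. ]
cent [344.24       201.79333333] [ 556.4 -242.8  146. ]
top [339 192   4   3   6] [340.67 193.17] z142/131: [ 584.6 -232.5  142. ] [ 586.6 -234.1  131.5]
top [347 210   4   3   7] [348.29 211.  ] z142/131: [ 527.9 -255.9  142. ] [ 529.4 -257.8  131.5]
side [292 160   2  12  17] [292.71 165.53] z142/131: [ 527.  -216.1  142. ] [ 528.4 -240.8  131.5]
side [272 162   4  13  37] [273.84 167.73] z142/131: [ 580.7 -198.   142. ] [ 583.3 -222.3  131.5]
mark 15
[ 558.14321606 -246.29963384] -153.54765450428002
[127 128 129 128 128 127 128 128 128 127 121 112 108 103 100 100  99 100
 100  99 101  99 100 100 100 101 100 101 101 101 101 102 101 102 101 102
 101 102 103 102 102 102 103 103 102 102 103 103 102 100 115 126 128 128
 128 127 128 128 127 128 128 127 129 129 128]
[127 128 127 128 127 127 128 129 127 127 128 127 112  98 100 100 100 101
 102 100 100 101 101 101 101 100 102 101 101 102 101 101 102 101 102 102
 102 102 101 102 101 101 101 102 102 102 102 101 103 111 112 115 125 128
 128 128 128 128 129 127 127 128 127 128 128]
brown [547. -99.  41.]
flask [ 597. -456.   61.]
vial [466.  -5.  53.]
```

Emit:
send_rows([
  {"travel":[0.012,0.02,0.02],"spin":0.11,"claw":0},
  {"travel":[0.02,0.025,0.01],"spin":0.12,"claw":0},
  {"travel":[0.02,0.025,0.0],"spin":0.12,"claw":0},
  {"travel":[0.02,0.025,0.0],"spin":0.12,"claw":0},
  {"travel":[0.02,0.025,0.0],"spin":0.12,"claw":0},
  {"travel":[0.02,0.025,0.0],"spin":0.12,"claw":0},
  {"travel":[0.02,0.025,0.0],"spin":0.12,"claw":0},
  {"travel":[0.02,0.02,0.0],"spin":0.12,"claw":0},
])

```text
time: 0.77
position: [418.5, -373.4, 261.0]
eef_rot: [-0.001, 0.766, 0.643, 0.0]
contact_force: [1.4, -0.4, 0.5]
grip_width: 1.004
grip_force: 0.0
```

Emit:
send_rows([
  {"travel":[0.024,0.023,0.0],"spin":0.11,"claw":0},
  {"travel":[0.024,0.023,0.0],"spin":0.11,"claw":0},
  {"travel":[0.024,0.023,0.0],"spin":0.11,"claw":0},
  {"travel":[0.024,0.023,0.0],"spin":0.11,"claw":0},
  {"travel":[0.024,0.023,0.0],"spin":0.1,"claw":0},
  {"travel":[0.0175,0.015,-0.025],"spin":0.025,"claw":0},
  {"travel":[0.0,0.0,-0.03],"spin":0.0,"claw":0},
  {"travel":[0,0,0],"spin":0,"claw":0},
])

```text
time: 1.43
position: [553.2, -242.7, 200.8]
eef_rot: [-0.005, 0.558, 0.83, -0.001]
contact_force: [-1.8, 0.3, -0.7]
grip_width: 0.996
grip_force: 0.0
```

```bash
python3 - <<'E'
from h import *
st=bot.read_state(); print(st['position'],st['eef_rot'],2*np.degrees(np.arctan2(st['eef_rot'][2],st['eef_rot'][1])),st['joint_positions'])
s=grab('side','s1'); t=grab('top','t1')
a=cv2.resize(s['img'][100:220,220:350],None,fx=3.4,fy=3.4,interpolation=cv2.INTER_CUBIC)
b=cv2.resize(t['img'][160:260,300:400],None,fx=3.4,fy=3.4,interpolation=cv2.INTER_CUBIC)
o=np.zeros((408,790,3),np.uint8); o[:a.shape[0],:a.shape[1]]=a; o[:b.shape[0],445:445+b.shape[1]]=b
cv2.imwrite('pics/z1.png',o[:,:,::-1])
t0=pickle.load(open('/tmp/top0.pkl','rb'))
for c in((215.5,221.4),(195.5,221.4),(235.5,221.4),(215.5,202),(215.5,241)): print(ray_plane(t0,*c,10).round(1))
E
```

```text
[ 553.2140286  -242.74226144  200.84658338] [-4.60578490e-03  5.58137003e-01  8.29735677e-01 -7.61146703e-04] 112.1450466143969 [-4.33165651e-01  4.32359797e-01  1.69469691e+00 -5.24471251e-05
  1.02387239e+00 -8.19642143e-01]
[504.  182.1  10. ]
[503.1 251.4  10. ]
[505.  112.7  10. ]
[572.2 184.6  10. ]
[436.2 179.5  10. ]
```

View pics/z1.png

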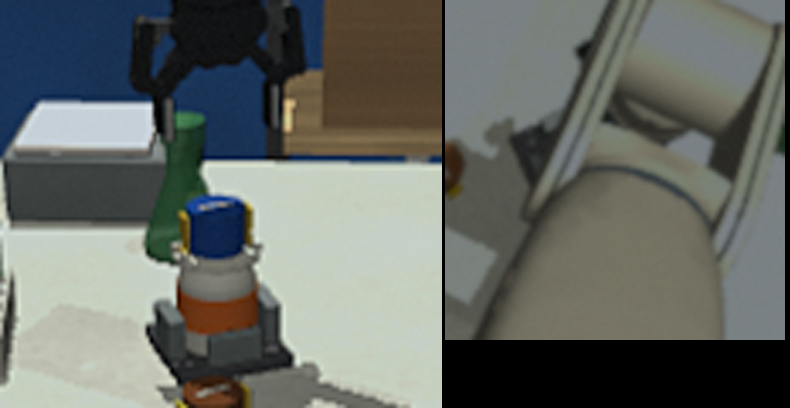

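```bash
python3 - <<'E'
from h import *
st=bot.read_state(); print(st['time'],st['position'],st['eef_rot'],st['joint_vel'],st['contact_force'])
s=pickle.load(open('/tmp/s1.pkl','rb')); P=cloud(s)
m=(P[...,2]>190)&(P[...,2]<300)&(abs(P[...,0]-555)<120)&(abs(P[...,1]+243)<90)
q=P[m]; 
for z0 in range(195,290,10):
    k=q[(abs(q[:,2]-z0)<5)]
    if len(k):
        for nm,kk in(('hi',k[k[:,0]>555]),('lo',k[k[:,0]<=555])):
            if len(kk): print(z0,nm,len(kk),kk.min(0).round(),kk.max(0).round(),np.median(kk,0).round())
E
```

```text
1.5333 [ 554.58730031 -245.0637105   205.3266836 ] [-1.80668473e-03  5.59110545e-01  8.29091065e-01 -3.73480944e-04] [-0.01710735 -0.03700025 -0.03483418  0.00010353  0.00123594 -0.00024768] [ 0.48236126 -0.36508399  0.28507613]
215 hi 6 [ 588. -225.  216.] [ 598. -213.  220.] [ 593. -216.  218.]
215 lo 7 [ 504. -262.  217.] [ 514. -244.  220.] [ 510. -252.  219.]
225 hi 18 [ 588. -227.  221.] [ 607. -210.  230.] [ 596. -216.  226.]
225 lo 18 [ 499. -262.  221.] [ 514. -250.  230.] [ 507. -253.  225.]
235 hi 22 [ 588. -228.  230.] [ 607. -212.  239.] [ 597. -217.  235.]
235 lo 21 [ 499. -263.  230.] [ 514. -247.  239.] [ 505. -254.  234.]
245 hi 24 [ 588. -226.  240.] [ 606. -212.  250.] [ 596. -216.  245.]
245 lo 20 [ 499. -264.  240.] [ 514. -247.  250.] [ 507. -255.  245.]
255 hi 20 [ 588. -218.  251.] [ 607. -209.  260.] [ 597. -213.  256.]
255 lo 26 [ 488. -267.  251.] [ 514. -246.  260.] [ 505. -255.  256.]
265 hi 57 [ 579. -238.  260.] [ 625. -201.  270.] [ 601. -212.  265.]
265 lo 47 [ 479. -274.  260.] [ 525. -243.  270.] [ 499. -256.  266.]
275 hi 71 [ 557. -246.  270.] [ 624. -200.  280.] [ 590. -215.  275.]
275 lo 58 [ 482. -279.  270.] [ 554. -230.  280.] [ 513. -244.  276.]
285 hi 71 [ 557. -245.  280.] [ 621. -204.  290.] [ 583. -218.  284.]
285 lo 74 [ 482. -272.  280.] [ 555. -228.  290.] [ 525. -239.  285.]
```

Emit:
send_rows([
  {"travel":[0.0005,0.0023,-0.015],"spin":0,"claw":0},
  {"travel":[0,0,-0.018],"spin":0,"claw":0},
  {"travel":[0,0,-0.018],"spin":0,"claw":0},
  {"travel":[0,0,-0.018],"spin":0,"claw":0},
  {"travel":[0,0,-0.013],"spin":0,"claw":0},
  {"travel":[0,0,-0.008],"spin":0,"claw":0},
  {"travel":[0,0,-0.005],"spin":0,"claw":0},
  {"travel":[0,0,-0.002],"spin":0,"claw":0},
])

```text
time: 2.2
position: [556.2, -243.6, 109.5]
eef_rot: [0.0, 0.559, 0.829, 0.0]
contact_force: [0.3, 0.7, 0.1]
grip_width: 1.0
grip_force: 0.0
```

```bash
python3 - <<'E'
from h import *
s=grab('side','s2'); st=bot.read_state(); print(st['time'],st['position'],st['contact_force'],st['wrist_torque'])
a=cv2.resize(s['img'][130:200,240:330],None,fx=7,fy=7,interpolation=cv2.INTER_CUBIC)
cv2.imwrite('pics/z2.png',a[:,:,::-1])
E
```

```text
2.25 [ 556.24169816 -243.54020323  109.45686298] [ 0.19146519  0.22762443 -0.44163844] [0.04443115 0.00199894 0.04075323]
```

View pics/z2.png

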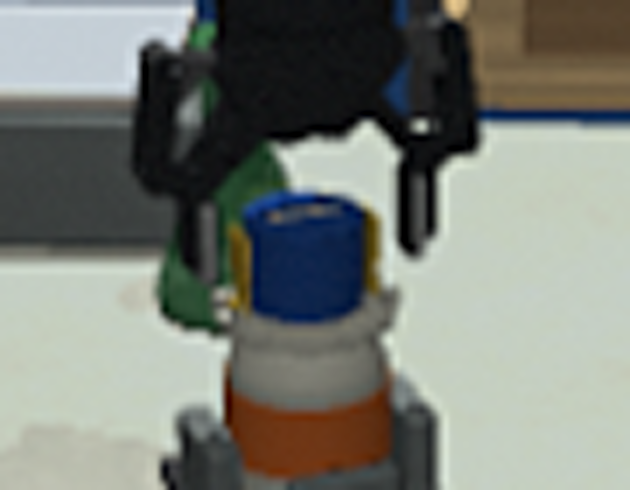

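The side view shows the fingers straddling the tabs above the collar teeth, gaps nearly equal. I close slowly to find first contact.

Emit:
send_rows([
  {"travel":[0,0,0],"spin":0,"claw":45},
  {"travel":[0,0,0],"spin":0,"claw":55},
  {"travel":[0,0,0],"spin":0,"claw":60},
  {"travel":[0,0,0],"spin":0,"claw":64},
  {"travel":[0,0,0],"spin":0,"claw":67},
  {"travel":[0,0,0],"spin":0,"claw":70},
  {"travel":[0,0,0],"spin":0,"claw":70},
  {"travel":[0,0,0],"spin":0,"claw":70},
], force=20)

```text
time: 2.92
position: [556.8, -243.4, 110.3]
eef_rot: [0.001, 0.559, 0.829, 0.0]
contact_force: [-0.2, 1.0, 6.6]
grip_width: 0.733
grip_force: 4.8
```

Emit:
send_rows([
  {"travel":[0,0,0.0005],"spin":0,"claw":74},
  {"travel":[0,0,0.0005],"spin":0,"claw":78},
  {"travel":[0,0,0.0005],"spin":0,"claw":82},
  {"travel":[0,0,0.0005],"spin":0,"claw":86},
  {"travel":[0,0,0.0],"spin":0,"claw":90},
  {"travel":[0,0,0],"spin":0,"claw":95},
  {"travel":[0,0,0],"spin":0,"claw":95},
  {"travel":[0,0,0],"spin":0,"claw":95},
], force=20)

```text
time: 3.58
position: [556.8, -243.4, 112.1]
eef_rot: [0.001, 0.559, 0.829, 0.0]
contact_force: [-0.6, 1.0, 9.3]
grip_width: 0.639
grip_force: 19.5
```

Both tabs are fully in (54.3 mm at 19.5 N). I relieve the down force, then turn 15°, which is short of the earliest stop.

Emit:
send_rows([
  {"travel":[0,0,0.0008],"spin":0,"claw":95},
  {"travel":[0,0,0],"spin":0,"claw":95},
  {"travel":[0,0,0],"spin":0.04,"claw":95},
  {"travel":[0,0,0],"spin":0.04,"claw":95},
  {"travel":[0,0,0],"spin":0.02,"claw":95},
  {"travel":[0,0,0],"spin":0,"claw":95},
  {"travel":[0,0,0],"spin":0,"claw":95},
])

```text
time: 4.17
position: [556.1, -243.3, 112.3]
eef_rot: [0.0, 0.517, 0.856, -0.0]
contact_force: [0.5, -0.3, 6.1]
grip_width: 0.638
grip_force: 22.9
```

```bash
cat > q.py <<'E'
from h import *
st=bot.read_state(); e=st['eef_rot']
print(round(st['time'],2),'pos',st['position'].round(2),'yaw %.2f'%(2*np.degrees(np.arctan2(e[2],e[1]))%360),'F',st['contact_force'].round(2),'T',st['wrist_torque'].round(3),'w %.3f g %.1f'%(st['grip_width'],st['grip_force']),'j6 %.2f'%st['joint_positions'][5],'eff',st['joint_efforts'][5].round(3))
E
python3 q.py
```

```text
4.17 pos [ 556.1  -243.29  112.28] yaw 117.74 F [ 0.52 -0.27  6.08] T [-0.032  0.001 -0.015] w 0.638 g 22.9 j6 -0.92 eff -0.004
```

Emit:
send_rows([
  {"travel":[0,0,0.0004],"spin":0.04,"claw":95},
  {"travel":[0,0,0],"spin":0.04,"claw":95},
  {"travel":[0,0,0],"spin":0.04,"claw":95},
  {"travel":[0,0,0],"spin":0.04,"claw":95},
  {"travel":[0,0,0],"spin":0,"claw":95},
  {"travel":[0,0,0],"spin":0,"claw":95},
])

```text
time: 4.67
position: [555.8, -243.2, 112.3]
eef_rot: [-0.0, 0.447, 0.894, -0.0]
contact_force: [-0.1, -0.6, 3.7]
grip_width: 0.641
grip_force: 22.3
```

```bash
python3 q.py
```

```text
4.67 pos [ 555.81 -243.2   112.35] yaw 126.83 F [-0.07 -0.61  3.66] T [-0.058  0.013  0.062] w 0.641 g 22.3 j6 -1.07 eff -0.113
```

Emit:
send_rows([
  {"travel":[0,0,0],"spin":0,"claw":95},
  {"travel":[0,0,0],"spin":0,"claw":95},
])

```text
time: 4.83
position: [555.9, -243.2, 112.4]
eef_rot: [-0.0, 0.447, 0.894, -0.0]
contact_force: [-1.5, -1.1, 3.4]
grip_width: 0.635
grip_force: 22.2
```

```bash
python3 q.py
```

```text
4.83 pos [ 555.86 -243.19  112.38] yaw 126.86 F [-1.53 -1.07  3.37] T [-0.075  0.107  0.012] w 0.635 g 22.2 j6 -1.08 eff 0.019
```

Emit:
send_rows([
  {"travel":[0,0,0],"spin":0.02,"claw":95},
  {"travel":[0,0,0],"spin":0.02,"claw":95},
  {"travel":[0,0,0],"spin":0,"claw":95},
  {"travel":[0,0,0],"spin":0,"claw":95},
])

```text
time: 5.17
position: [556.0, -243.1, 112.4]
eef_rot: [-0.0, 0.429, 0.903, 0.0]
contact_force: [-1.1, -0.1, 1.3]
grip_width: 0.642
grip_force: 21.9
```

```bash
python3 q.py
```

```text
5.17 pos [ 556.   -243.12  112.37] yaw 129.19 F [-1.11 -0.08  1.34] T [0.028 0.058 0.087] w 0.642 g 21.9 j6 -1.12 eff -0.06
```

```bash
cat > q.py <<'E'
from h import *
F=[];T=[];E=[]
for i in range(5):
    st=bot.read_state(); F.append(st['contact_force']);T.append(st['wrist_torque']);E.append(st['joint_efforts'][5])
    if i<4: snapshot('side')
e=st['eef_rot']
print(round(st['time'],2),'pos',st['position'].round(2),'turned %.2f'%(2*np.degrees(np.arctan2(e[2],e[1]))%360-112.1),'F',np.mean(F,0).round(2),'T',np.mean(T,0).round(3),np.std(T,0)[2].round(3),'w %.3f g %.1f'%(st['grip_width'],st['grip_force']),'eff',np.mean(E).round(3))
E
python3 q.py
```

```text
5.37 pos [ 556.   -243.12  112.38] turned 17.09 F [-0.65 -0.11  1.74] T [-0.009  0.051  0.035] 0.034 w 0.633 g 21.8 eff -0.008
```

Emit:
send_rows([
  {"travel":[0,0,0],"spin":0.025,"claw":95},
  {"travel":[0,0,0],"spin":0.02,"claw":95},
  {"travel":[0,0,0],"spin":0,"claw":95},
])

```text
time: 5.62
position: [556.1, -243.2, 112.4]
eef_rot: [-0.0, 0.408, 0.913, 0.0]
contact_force: [0.6, -0.4, 0.5]
grip_width: 0.639
grip_force: 21.5
```

```bash
python3 q.py
```

```text
5.82 pos [ 556.05 -243.15  112.41] turned 19.66 F [0.08 0.09 0.58] T [-0.011 -0.029 -0.022] 0.028 w 0.634 g 21.4 eff -0.101
```

Emit:
send_rows([
  {"travel":[0,0,0],"spin":0.025,"claw":95},
  {"travel":[0,0,0],"spin":0.025,"claw":95},
  {"travel":[0,0,0],"spin":0,"claw":95},
])

```text
time: 6.07
position: [556.1, -243.2, 112.4]
eef_rot: [-0.0, 0.385, 0.923, 0.0]
contact_force: [0.8, 0.5, -0.7]
grip_width: 0.639
grip_force: 21.3
```

```bash
python3 q.py
```

```text
6.27 pos [ 556.05 -243.13  112.45] turned 22.53 F [ 0.32  0.01 -0.45] T [-0.009  0.012 -0.006] 0.022 w 0.638 g 21.3 eff -0.123
```

Emit:
send_rows([
  {"travel":[0,0,0],"spin":0.025,"claw":95},
  {"travel":[0,0,0],"spin":0.025,"claw":95},
  {"travel":[0,0,0],"spin":0,"claw":95},
])

```text
time: 6.52
position: [556.1, -243.2, 112.5]
eef_rot: [-0.0, 0.361, 0.932, 0.0]
contact_force: [-0.2, -0.0, -0.6]
grip_width: 0.638
grip_force: 21.2
```

```bash
python3 q.py
```

```text
6.72 pos [ 556.1  -243.18  112.51] turned 25.39 F [-0.16 -0.18 -0.73] T [0.016 0.    0.002] 0.018 w 0.637 g 21.2 eff -0.125
```

Emit:
send_rows([
  {"travel":[0,0,0],"spin":0.025,"claw":95},
  {"travel":[0,0,0],"spin":0.025,"claw":95},
  {"travel":[0,0,0],"spin":0,"claw":95},
])

```text
time: 6.97
position: [556.1, -243.2, 112.5]
eef_rot: [0.0, 0.338, 0.941, -0.0]
contact_force: [0.5, 0.5, 0.6]
grip_width: 0.633
grip_force: 21.2
```

```bash
python3 q.py; python3 - <<'E'
from h import *
s=grab('side','s3'); a=cv2.resize(s['img'][130:200,240:330],None,fx=7,fy=7,interpolation=cv2.INTER_CUBIC)
cv2.imwrite('pics/z3.png',a[:,:,::-1])
E
```

```text
7.17 pos [ 556.12 -243.22  112.51] turned 28.26 F [0.13 0.15 0.  ] T [ 0.013  0.004 -0.017] 0.03 w 0.638 g 21.2 eff -0.125
```

View pics/z3.png

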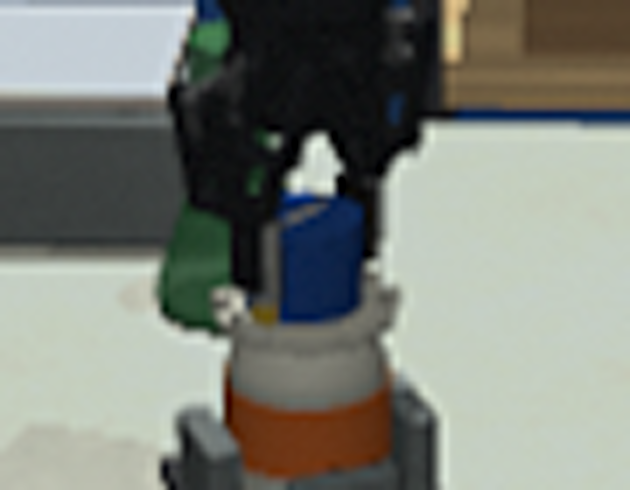

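The mark on top has turned with the gripper and the near tab sits under the pad, so I carry on.

Emit:
send_rows([
  {"travel":[0,0,0],"spin":0.03,"claw":95},
  {"travel":[0,0,0],"spin":0.025,"claw":95},
  {"travel":[0,0,0],"spin":0,"claw":95},
])

```text
time: 7.47
position: [556.1, -243.2, 112.5]
eef_rot: [-0.0, 0.312, 0.95, -0.0]
contact_force: [-0.4, 0.8, -0.6]
grip_width: 0.638
grip_force: 21.2
```

```bash
python3 q.py
```

```text
7.67 pos [ 556.1  -243.2   112.51] turned 31.38 F [-0.13  0.07 -0.71] T [-0.006 -0.012 -0.009] 0.03 w 0.635 g 21.2 eff -0.122
```

Emit:
send_rows([
  {"travel":[0,0,0],"spin":0.03,"claw":95},
  {"travel":[0,0,0],"spin":0.025,"claw":95},
  {"travel":[0,0,0],"spin":0,"claw":95},
])

```text
time: 7.92
position: [556.1, -243.2, 112.5]
eef_rot: [0.0, 0.286, 0.958, 0.0]
contact_force: [-0.2, 0.9, -0.5]
grip_width: 0.64
grip_force: 21.2
```

```bash
python3 q.py
```

```text
8.12 pos [ 556.12 -243.2   112.55] turned 34.53 F [-0.13  0.23 -0.68] T [0.002 0.003 0.011] 0.015 w 0.637 g 21.2 eff -0.12
```

Emit:
send_rows([
  {"travel":[0,0,0],"spin":0.03,"claw":95},
  {"travel":[0,0,0],"spin":0.025,"claw":95},
  {"travel":[0,0,0],"spin":0,"claw":95},
])

```text
time: 8.37
position: [556.1, -243.2, 112.5]
eef_rot: [-0.0, 0.26, 0.966, 0.0]
contact_force: [0.6, 1.5, -0.9]
grip_width: 0.635
grip_force: 21.2
```

```bash
python3 q.py
```

```text
8.57 pos [ 556.12 -243.18  112.51] turned 37.68 F [-0.04  0.47 -0.55] T [ 0.01  -0.003 -0.021] 0.021 w 0.638 g 21.2 eff -0.12
```

Emit:
send_rows([
  {"travel":[0,0,0],"spin":0.03,"claw":95},
  {"travel":[0,0,0],"spin":0.025,"claw":95},
  {"travel":[0,0,0],"spin":0,"claw":95},
])

```text
time: 8.82
position: [556.1, -243.2, 112.5]
eef_rot: [-0.0, 0.233, 0.972, -0.0]
contact_force: [0.3, -0.1, -0.9]
grip_width: 0.636
grip_force: 21.2
```

```bash
python3 q.py
```

```text
9.02 pos [ 556.11 -243.18  112.5 ] turned 40.84 F [ 0.24 -0.18 -0.62] T [-0.015 -0.01   0.018] 0.024 w 0.636 g 21.2 eff -0.12
```

Emit:
send_rows([
  {"travel":[0,0,0],"spin":0.03,"claw":95},
  {"travel":[0,0,0],"spin":0.025,"claw":95},
  {"travel":[0,0,0],"spin":0,"claw":95},
])

```text
time: 9.27
position: [556.1, -243.2, 112.5]
eef_rot: [0.0, 0.206, 0.978, -0.0]
contact_force: [-1.0, 0.4, -0.5]
grip_width: 0.637
grip_force: 21.2
```

```bash
python3 q.py
```

```text
9.47 pos [ 556.1  -243.21  112.54] turned 43.99 F [-0.18  0.5  -0.61] T [ 0.009 -0.008 -0.006] 0.009 w 0.637 g 21.2 eff -0.12
```

Emit:
send_rows([
  {"travel":[0,0,0],"spin":0.03,"claw":95},
  {"travel":[0,0,0],"spin":0.025,"claw":95},
  {"travel":[0,0,0],"spin":0,"claw":95},
])

```text
time: 9.72
position: [556.1, -243.2, 112.5]
eef_rot: [-0.0, 0.18, 0.984, 0.0]
contact_force: [-0.5, -0.7, -0.5]
grip_width: 0.633
grip_force: 21.2
```

```bash
python3 q.py
```

```text
9.92 pos [ 556.13 -243.17  112.52] turned 47.13 F [-0.15  0.12 -0.32] T [-0.012  0.024  0.008] 0.02 w 0.639 g 21.2 eff -0.121
```

Emit:
send_rows([
  {"travel":[0,0,0],"spin":0.03,"claw":95},
  {"travel":[0,0,0],"spin":0.025,"claw":95},
  {"travel":[0,0,0],"spin":0,"claw":95},
])

```text
time: 10.17
position: [556.1, -243.2, 112.5]
eef_rot: [-0.0, 0.153, 0.988, 0.0]
contact_force: [-0.3, 0.8, -1.3]
grip_width: 0.64
grip_force: 21.2
```

```bash
python3 q.py
```

```text
10.37 pos [ 556.12 -243.22  112.53] turned 50.27 F [-0.22  0.21 -1.15] T [ 0.001 -0.003 -0.018] 0.009 w 0.637 g 21.2 eff -0.12
```

Emit:
send_rows([
  {"travel":[0,0,0],"spin":0.03,"claw":95},
  {"travel":[0,0,0],"spin":0.025,"claw":95},
  {"travel":[0,0,0],"spin":0,"claw":95},
])

```text
time: 10.62
position: [556.1, -243.2, 112.5]
eef_rot: [-0.0, 0.125, 0.992, 0.0]
contact_force: [0.2, 0.1, -0.6]
grip_width: 0.638
grip_force: 21.2
```

```bash
python3 q.py
```

```text
10.82 pos [ 556.11 -243.2   112.52] turned 53.43 F [-0.32 -0.05 -0.82] T [ 0.003 -0.019  0.002] 0.005 w 0.639 g 21.2 eff -0.12
```

Emit:
send_rows([
  {"travel":[0,0,0],"spin":0.03,"claw":95},
  {"travel":[0,0,0],"spin":0.025,"claw":95},
  {"travel":[0,0,0],"spin":0,"claw":95},
])

```text
time: 11.07
position: [556.1, -243.2, 112.5]
eef_rot: [0.0, 0.098, 0.995, -0.0]
contact_force: [0.5, -0.9, -1.0]
grip_width: 0.637
grip_force: 21.2
```

```bash
python3 q.py
```

```text
11.27 pos [ 556.1  -243.2   112.51] turned 56.57 F [ 0.42 -0.36 -0.87] T [ 0.    -0.007 -0.   ] 0.024 w 0.635 g 21.2 eff -0.12
```

Emit:
send_rows([
  {"travel":[0,0,0],"spin":0.03,"claw":95},
  {"travel":[0,0,0],"spin":0.025,"claw":95},
  {"travel":[0,0,0],"spin":0,"claw":95},
])

```text
time: 11.52
position: [556.2, -243.2, 112.5]
eef_rot: [0.0, 0.071, 0.998, -0.0]
contact_force: [0.2, 0.5, -0.5]
grip_width: 0.637
grip_force: 21.2
```

```bash
python3 q.py
```

```text
11.72 pos [ 556.13 -243.2   112.53] turned 59.73 F [-0.05  0.24 -0.44] T [ 0.004 -0.018  0.009] 0.024 w 0.633 g 21.2 eff -0.121
```

Emit:
send_rows([
  {"travel":[0,0,0],"spin":0.03,"claw":95},
  {"travel":[0,0,0],"spin":0.025,"claw":95},
  {"travel":[0,0,0],"spin":0,"claw":95},
])

```text
time: 11.97
position: [556.3, -243.6, 112.6]
eef_rot: [0.0, 0.043, 0.999, -0.0]
contact_force: [0.1, -2.2, -0.1]
grip_width: 0.634
grip_force: 21.5
```

```bash
python3 q.py
```

```text
12.17 pos [ 556.3  -243.53  112.6 ] turned 62.88 F [ 0.73 -2.71 -0.99] T [-0.419 -0.08   0.022] 0.02 w 0.636 g 21.6 eff -0.099
```

A lateral force has appeared at the cap while the torque is still about zero. I'll take a small step to see the trend.

Emit:
send_rows([
  {"travel":[0,0,0],"spin":0.018,"claw":95},
  {"travel":[0,0,0],"spin":0,"claw":95},
  {"travel":[0,0,0],"spin":0,"claw":95},
])

```text
time: 12.42
position: [556.2, -243.5, 112.6]
eef_rot: [0.0, 0.034, 0.999, -0.0]
contact_force: [0.8, -4.2, -0.2]
grip_width: 0.633
grip_force: 21.8
```

```bash
python3 q.py
```

```text
12.62 pos [ 556.2  -243.42  112.64] turned 63.95 F [-0.11 -4.22 -0.71] T [-0.748 -0.013 -0.054] 0.034 w 0.638 g 21.9 eff -0.07
```

The lateral force grows with angle and the torque turns negative, so this is the stop, onset near 62°. I back off 1.7° and lift gently.

Emit:
send_rows([
  {"travel":[0,0,0],"spin":-0.03,"claw":95},
  {"travel":[0,0,0],"spin":0,"claw":95},
  {"travel":[0,0,0.0005],"spin":0,"claw":95},
  {"travel":[0,0,0.0005],"spin":0,"claw":95},
  {"travel":[0,0,0],"spin":0,"claw":95},
])

```text
time: 13.03
position: [556.1, -243.1, 113.4]
eef_rot: [-0.0, 0.049, 0.999, 0.0]
contact_force: [0.6, -3.8, -2.5]
grip_width: 0.636
grip_force: 21.9
```

```bash
python3 q.py
```

```text
13.23 pos [ 556.07 -243.15  113.41] turned 62.25 F [ 1.11 -3.84 -2.96] T [-0.628 -0.221 -0.008] 0.016 w 0.636 g 21.9 eff -0.027
```

Emit:
send_rows([
  {"travel":[0,-0.0003,0.0005],"spin":0,"claw":95},
  {"travel":[0,0,0.0005],"spin":0,"claw":95},
  {"travel":[0,0,0],"spin":0,"claw":95},
])

```text
time: 13.48
position: [556.0, -243.3, 114.5]
eef_rot: [-0.0, 0.049, 0.999, 0.0]
contact_force: [1.7, -2.9, -2.9]
grip_width: 0.638
grip_force: 21.9
```

```bash
python3 q.py
```

```text
13.68 pos [ 556.03 -243.36  114.5 ] turned 62.24 F [ 0.87 -2.58 -2.8 ] T [-0.369 -0.156 -0.014] 0.026 w 0.635 g 21.9 eff -0.026
```

Emit:
send_rows([
  {"travel":[0,-0.0003,0.001],"spin":0,"claw":95},
  {"travel":[0,0,0.002],"spin":0,"claw":95},
  {"travel":[0,0,0.002],"spin":0,"claw":95},
  {"travel":[0,0,0.002],"spin":0,"claw":95},
  {"travel":[0,0,0.001],"spin":0,"claw":95},
  {"travel":[0,0,0],"spin":0,"claw":95},
])

```text
time: 14.18
position: [556.2, -243.7, 123.0]
eef_rot: [0.0, 0.049, 0.999, 0.0]
contact_force: [0.9, -1.3, -0.4]
grip_width: 0.636
grip_force: 21.9
```

```bash
python3 q.py
```

```text
14.38 pos [ 556.14 -243.73  122.58] turned 62.24 F [ 0.29 -0.72 -0.55] T [-0.042 -0.023 -0.024] 0.024 w 0.639 g 21.9 eff -0.005
```

Emit:
send_rows([
  {"travel":[0,0,0.004],"spin":0,"claw":95},
  {"travel":[0,0,0.008],"spin":0,"claw":95},
  {"travel":[0,0,0.012],"spin":0,"claw":95},
  {"travel":[0,0,0.015],"spin":0,"claw":95},
  {"travel":[0,0,0.015],"spin":0,"claw":95},
  {"travel":[0,0,0.013],"spin":0,"claw":95},
  {"travel":[0,0,0.008],"spin":0,"claw":95},
  {"travel":[0,0,0.004],"spin":0,"claw":95},
])

```text
time: 15.05
position: [556.9, -244.1, 203.7]
eef_rot: [0.001, 0.049, 0.999, -0.001]
contact_force: [0.2, 0.0, -0.1]
grip_width: 0.638
grip_force: 21.8
```

```bash
python3 q.py; python3 - <<'E'
from h import *
s=grab('side','s4'); a=cv2.resize(s['img'][80:220,220:360],None,fx=4,fy=4,interpolation=cv2.INTER_CUBIC)
cv2.imwrite('pics/z4.png',a[:,:,::-1])
E
```

```text
15.25 pos [ 555.74 -243.61  201.06] turned 62.24 F [ 0.28 -0.11 -0.44] T [ 0.016  0.012 -0.012] 0.03 w 0.634 g 21.8 eff -0.001
```

View pics/z4.png

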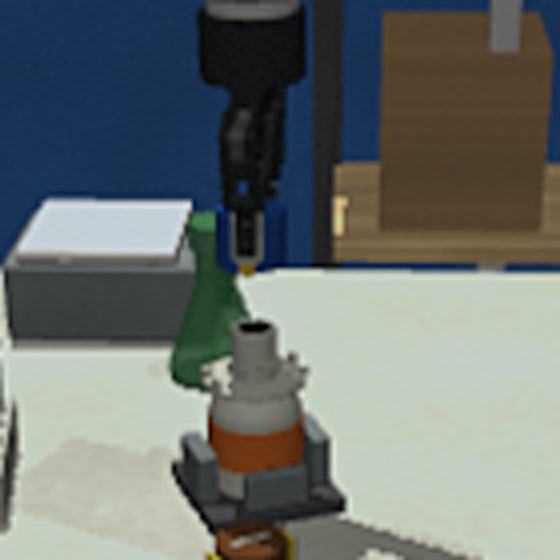

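The cap is held level, clear of the bare neck. I carry it to above the tray at (504, 182).

Emit:
send_rows([
  {"travel":[-0.001,0.01,0],"spin":0,"claw":95},
  {"travel":[-0.003,0.02,0],"spin":0,"claw":95},
  {"travel":[-0.004,0.03,0],"spin":0,"claw":95},
  {"travel":[-0.004,0.032,0],"spin":0,"claw":95},
  {"travel":[-0.004,0.032,0],"spin":0,"claw":95},
  {"travel":[-0.004,0.032,0],"spin":0,"claw":95},
  {"travel":[-0.004,0.032,0],"spin":0,"claw":95},
  {"travel":[-0.004,0.032,0],"spin":0,"claw":95},
])

```text
time: 15.97
position: [527.0, -21.8, 200.9]
eef_rot: [-0.001, 0.049, 0.999, 0.0]
contact_force: [0.6, -0.0, -1.2]
grip_width: 0.636
grip_force: 21.8
```

Emit:
send_rows([
  {"travel":[-0.004,0.032,0],"spin":0,"claw":95},
  {"travel":[-0.004,0.032,0],"spin":0,"claw":95},
  {"travel":[-0.004,0.032,0],"spin":0,"claw":95},
  {"travel":[-0.004,0.032,0],"spin":0,"claw":95},
  {"travel":[-0.004,0.032,0],"spin":0,"claw":95},
  {"travel":[-0.003,0.024,0],"spin":0,"claw":95},
  {"travel":[-0.001,0.014,0],"spin":0,"claw":95},
  {"travel":[0,0.008,0],"spin":0,"claw":95},
])

```text
time: 16.63
position: [502.9, 184.3, 200.9]
eef_rot: [-0.001, 0.048, 0.999, -0.0]
contact_force: [-0.2, 0.0, -0.7]
grip_width: 0.635
grip_force: 21.8
```

Emit:
send_rows([
  {"travel":[0,0,-0.01],"spin":0,"claw":95},
  {"travel":[0,0,-0.02],"spin":0,"claw":95},
  {"travel":[0,0,-0.025],"spin":0,"claw":95},
  {"travel":[0,0,-0.025],"spin":0,"claw":95},
  {"travel":[0,0,-0.025],"spin":0,"claw":95},
  {"travel":[0,0,-0.02],"spin":0,"claw":95},
  {"travel":[0,0,-0.015],"spin":0,"claw":95},
  {"travel":[0,0,-0.006],"spin":0,"claw":95},
])

```text
time: 17.3
position: [502.2, 180.5, 52.5]
eef_rot: [-0.002, 0.05, 0.999, -0.001]
contact_force: [-0.6, -0.3, -0.9]
grip_width: 0.635
grip_force: 21.8
```

```bash
python3 q.py; python3 - <<'E'
from h import *
s=grab('side','s5'); a=cv2.resize(s['img'][170:330,220:380],None,fx=3.7,fy=3.7,interpolation=cv2.INTER_CUBIC)
cv2.imwrite('pics/z5.png',a[:,:,::-1])
P=cloud(s); h=cv2.cvtColor(s['img'],cv2.COLOR_RGB2HSV)
m=(h[...,0]>100)&(h[...,0]<130)&(h[...,1]>120)&(abs(P[...,0]-504)<60)&(abs(P[...,1]-182)<60)&(P[...,2]>5)
q=P[m]; print(len(q),q.min(0).round(1),q.max(0).round(1),q.mean(0).round(1))
E
```

```text
17.5 pos [504.43 181.81  55.78] turned 62.20 F [-0.35 -0.25 -0.95] T [-0.026 -0.011  0.007] 0.016 w 0.635 g 21.8 eff -0.004
263 [467.  163.9  49.6] [539.2 240.1 253.2] [502.5 197.8  94.3]
```

View pics/z5.png

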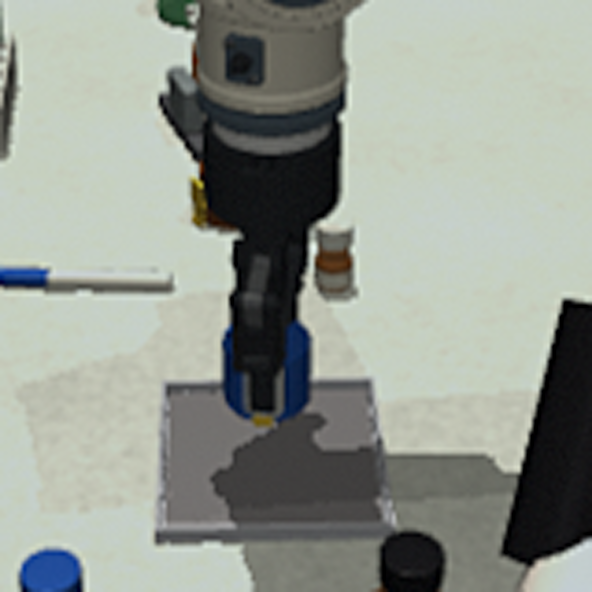

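The cap hangs level over the tray with its underside near 49 mm, as expected. I descend slowly until it touches.

Emit:
send_rows([
  {"travel":[0,0,-0.008],"spin":0,"claw":95},
  {"travel":[0,0,-0.01],"spin":0,"claw":95},
  {"travel":[0,0,-0.008],"spin":0,"claw":95},
  {"travel":[0,0,-0.006],"spin":0,"claw":95},
  {"travel":[0,0,-0.004],"spin":0,"claw":95},
  {"travel":[0,0,-0.003],"spin":0,"claw":95},
  {"travel":[0,0,-0.002],"spin":0,"claw":95},
  {"travel":[0,0,0],"spin":0,"claw":95},
])

```text
time: 18.22
position: [503.9, 182.2, 14.1]
eef_rot: [-0.0, 0.049, 0.999, -0.0]
contact_force: [0.8, 0.1, 0.1]
grip_width: 0.636
grip_force: 21.8
```

Emit:
send_rows([
  {"travel":[0,0,-0.001],"spin":0,"claw":95},
  {"travel":[0,0,-0.001],"spin":0,"claw":95},
  {"travel":[0,0,0],"spin":0,"claw":95},
])

```text
time: 18.47
position: [504.2, 182.2, 12.6]
eef_rot: [0.0, 0.049, 0.999, 0.0]
contact_force: [-0.1, -0.9, -0.6]
grip_width: 0.636
grip_force: 21.8
```

```bash
python3 q.py
```

```text
18.67 pos [504.24 182.24  12.69] turned 62.24 F [ 0.01 -0.03 -0.28] T [0.013 0.004 0.   ] 0.027 w 0.643 g 21.8 eff -0.001
```

Emit:
send_rows([
  {"travel":[0,0,-0.0005],"spin":0,"claw":95},
  {"travel":[0,0,-0.0005],"spin":0,"claw":95},
  {"travel":[0,0,0],"spin":0,"claw":95},
])

```text
time: 18.92
position: [504.1, 182.2, 11.5]
eef_rot: [-0.0, 0.049, 0.999, -0.0]
contact_force: [-0.6, -0.5, -1.2]
grip_width: 0.636
grip_force: 21.8
```

Emit:
send_rows([
  {"travel":[0,0,-0.0005],"spin":0,"claw":95},
  {"travel":[0,0,-0.0005],"spin":0,"claw":95},
  {"travel":[0,0,0],"spin":0,"claw":95},
])

```text
time: 19.17
position: [504.1, 182.2, 10.5]
eef_rot: [-0.0, 0.049, 0.999, 0.0]
contact_force: [-0.3, -1.3, 0.1]
grip_width: 0.635
grip_force: 21.9
```

```bash
python3 q.py
```

```text
19.37 pos [504.09 182.21  10.5 ] turned 62.24 F [ 0.01 -0.32 -0.61] T [-0.006  0.003 -0.013] 0.018 w 0.637 g 21.9 eff -0.001
```

Emit:
send_rows([
  {"travel":[0,0,-0.0005],"spin":0,"claw":95},
  {"travel":[0,0,-0.0005],"spin":0,"claw":95},
  {"travel":[0,0,0],"spin":0,"claw":95},
])

```text
time: 19.62
position: [504.2, 182.2, 10.3]
eef_rot: [0.0, 0.049, 0.999, 0.0]
contact_force: [-2.0, -1.3, 8.3]
grip_width: 0.636
grip_force: 24.5
```

```bash
python3 q.py
```

```text
19.82 pos [504.15 182.19  10.26] turned 62.24 F [-2.44 -0.63  9.24] T [-0.135  0.363 -0.012] 0.018 w 0.637 g 24.5 eff -0.004
```

It touches down at 9 N. I relieve the force and open slowly.

Emit:
send_rows([
  {"travel":[0,0,0.0006],"spin":0,"claw":95},
  {"travel":[0,0,0],"spin":0,"claw":85},
  {"travel":[0,0,-0.0004],"spin":0,"claw":78},
  {"travel":[0,0,-0.0004],"spin":0,"claw":72},
  {"travel":[0,0,0],"spin":0,"claw":66},
  {"travel":[0,0,0],"spin":0,"claw":55},
  {"travel":[0,0,0],"spin":0,"claw":30},
  {"travel":[0,0,0],"spin":0,"claw":0},
])

```text
time: 20.48
position: [504.2, 182.2, 9.3]
eef_rot: [0.0, 0.049, 0.999, 0.0]
contact_force: [-0.1, -0.1, 0.5]
grip_width: 0.992
grip_force: 0.0
```

Emit:
send_rows([
  {"travel":[0,0,0],"spin":0,"claw":0},
  {"travel":[0,0,0],"spin":0,"claw":0},
  {"travel":[0,0,0],"spin":0,"claw":0},
  {"travel":[0,0,0],"spin":0,"claw":0},
])

```text
time: 20.82
position: [504.1, 182.2, 9.3]
eef_rot: [0.0, 0.049, 0.999, 0.0]
contact_force: [-0.5, 0.2, -0.0]
grip_width: 0.998
grip_force: 0.0
```

```bash
python3 q.py
```

```text
21.02 pos [504.14 182.2    9.35] turned 62.24 F [-0.14  0.27 -0.25] T [-0.009  0.014 -0.005] 0.024 w 1.001 g 0.0 eff -0.0
```

Released with no contact force. I retreat straight up.

Emit:
send_rows([
  {"travel":[0,0,0.005],"spin":0,"claw":0},
  {"travel":[0,0,0.01],"spin":0,"claw":0},
  {"travel":[0,0,0.02],"spin":0,"claw":0},
  {"travel":[0,0,0.025],"spin":0,"claw":0},
  {"travel":[0,0,0.03],"spin":0,"claw":0},
  {"travel":[0,0,0.03],"spin":0,"claw":0},
  {"travel":[0,0,0.02],"spin":0,"claw":0},
  {"travel":[0,0,0.01],"spin":0,"claw":0},
])

```text
time: 21.68
position: [505.6, 182.7, 163.2]
eef_rot: [0.002, 0.049, 0.999, 0.001]
contact_force: [0.2, 0.1, 0.4]
grip_width: 0.997
grip_force: 0.0
```

Emit:
send_rows([
  {"travel":[0,0,0],"spin":0,"claw":0},
  {"travel":[0,0,0],"spin":0,"claw":0},
  {"travel":[0,0,0],"spin":0,"claw":0},
  {"travel":[0,0,0],"spin":0,"claw":0},
])

```text
time: 22.02
position: [503.1, 181.8, 157.8]
eef_rot: [-0.001, 0.049, 0.999, -0.001]
contact_force: [-0.3, -0.5, -0.3]
grip_width: 0.996
grip_force: 0.0
```

```bash
python3 q.py; python3 - <<'E'
from h import *
s=grab('side','s6'); a=cv2.resize(s['img'][140:350,200:400],None,fx=2.8,fy=2.8,interpolation=cv2.INTER_CUBIC)
cv2.imwrite('pics/z6.png',a[:,:,::-1])
P=cloud(s); h=cv2.cvtColor(s['img'],cv2.COLOR_RGB2HSV)
m=(h[...,0]>100)&(h[...,0]<130)&(h[...,1]>120)&(abs(P[...,0]-504)<60)&(abs(P[...,1]-182)<60)&(P[...,2]>1)&(P[...,2]<80)
q=P[m]; print(len(q),q.min(0).round(1),q.max(0).round(1)); tp=q[q[:,2]>40]; print('top',len(tp),tp.mean(0).round(1),np.linalg.lstsq(np.c_[tp[:,:2],np.ones(len(tp))],tp[:,2],rcond=None)[0].round(3))
E
```

```text
22.22 pos [503.67 182.06 158.36] turned 62.24 F [ 0.01 -0.37  0.19] T [ 0.014  0.002 -0.003] 0.052 w 1.002 g 0.0 eff -0.0
435 [482.6 123.3   2.6] [536.8 211.3  46.6]
top 267 [506.6 186.2  43.7] [ 3.0000e-03 -6.0000e-03  4.3449e+01]
```

View pics/z6.png

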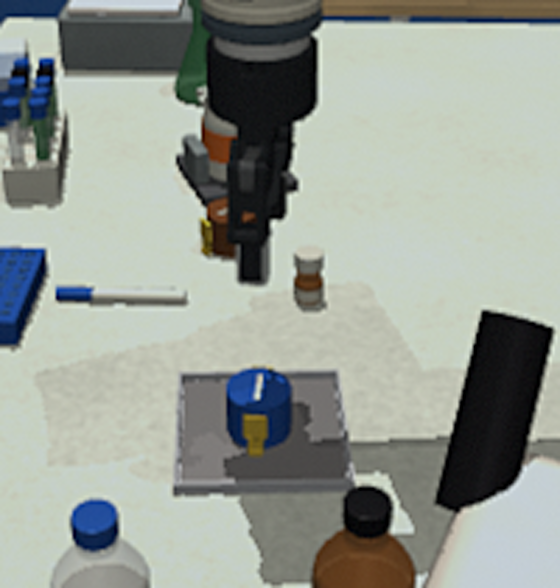

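The cap lies flat in the tray, top at 44 mm and level, centred within a few millimetres. The bystanders are unmoved and the gripper is clear.

```bash
python3 -c "
from station import order
print(order.close_job())"
```

```text
the job is handed in; nothing more can be done
None
```

The cap came off at its stop, about 62° anticlockwise, and now lies level, top side up, within a few millimetres of the tray's centre; it is released, the bystanders looked undisturbed in the last picture, and the job is handed in (no verdict was shown).

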